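# Load a drill bushing in the bench press and clamp it home

## Task

Stand the steel drill bushing nose-down in the bore of the bench press and let go of it; it will stop on the stiff seat, its head a little proud of the block. Then swing the hinged clamp over and use it to drive the bushing fully home, leaning on the clamp's grip with a firm but gentle push of about 25 N for about a second, and leave the clamp closed. Do not force the bushing into the bore, do not overload the clamp, and leave the other things on the bench where they are.

Things in the scene. Friction and masses are not known exactly. Their poses are not given: they have to be found in the camera images.
- bushing: the loose headed drill bushing, plain steel, about 0.35 kg, at first standing nose-down on the bench: a round body 30 mm in diameter and 36 mm long with a 3 mm chamfer at the nose, under a round head 44 mm in diameter and 24 mm high (60 mm overall). Origin at the centre of the nose's end face, z up along its axis through the head.
- shoulder (a point): on the bushing's axis at the underside of its head, 36 mm above the nose. When home it coincides with point bore.
- press: the bench press, screwed down: dark steel base plate 185 x 100 x 10 mm, aluminium block 84 x 84 mm whose top face is 50 mm above the bench, and two hinge cheeks reaching 107 mm above the bench. Origin on the bench under the bore; x points level from the bore to the hinge, y is parallel to the hinge pin, z up.
- bore (a point): centre of the bore's mouth in the block's top face. The bore is vertical, 31.6 mm wide with a small chamfer. Inside is a seat plate with stiff friction: it needs about 20 N to move down, stays where left, and holds the bushing's head 7 to 10 mm proud of the block at first. The bushing is home when its head lies on the block's face.
- clamp: the hinged clamp arm: steel bar 14 mm wide, 16 mm thick; an adjustable round-nosed spindle through it 80 mm from the hinge presses on the middle of the bushing's head; black round grip 26 mm in diameter, 117 to 188 mm from the hinge. Origin on the hinge pin; level, its axes are parallel to the press's and the arm points along -x over the bore; it opens up about +y.
- clamp_grip (a point): on the middle line of the grip, 160 mm from the hinge. Its height when the bushing is home depends on how the spindle happens to be set: 80 to 104 mm above the bench. Driving the proud bushing takes 9 to 14 N down here; then the arm stops hard. The bushing gets about twice the push made here: about 25 N seats it well, over 40 N overloads it.
- clamp_hinge (a point): middle of the hinge pin, 80 mm from the bore's axis, 92 mm above the bench. The clamp starts 1.7 to 2.0 rad open, leaning back beyond the vertical, and stays where it is left (2 to 4 N at the grip move it).
- carton: bystander: small closed white carton with a brown band, 70 x 100 x 55 mm; origin at the centre of its underside.
- collet: bystander: dark steel collet, widest 40 mm near the top, 46 mm high; origin at the centre of its underside.
- spanner: bystander: steel spanner lying flat; origin under its middle.
Not all that is in view belongs to the job. Leave any blue look-alike of the bushing alone. There is more than one size of the press; the job needs the largest.

How it is judged:
On the way, in this order (a step that is already met when the one before it is completed fails the run):
1. the bushing stands in the bore on its seat, let go, head still proud, clamp still open (horizontal distance between shoulder and bore below 0.003 m and z of shoulder in the frame of bore between 0.004 and 0.014 m and angle between bushing's own z axis and vertical below 0.1 rad and contact force between the fingers and bushing below 0.3 N and z of clamp_grip in the frame of press above 0.15 m), for 0.2 s.
2. the clamp presses the bushing home with at least 30 N on its head, for 0.3 s (z of shoulder in the frame of bore below 0.002 m and horizontal distance between shoulder and bore below 0.003 m and contact force between clamp and bushing above 30 N), for 0.3 s.
At the end, for the whole second after the job is handed in: The bushing is upright in the bore with its head within 2 mm of the block's face and its axis within 3 mm of the bore's, at rest, and the clamp lies closed over it, its grip less than 111 mm above the bench (z of shoulder in the frame of bore below 0.002 m and horizontal distance between shoulder and bore below 0.003 m and angle between bushing's own z axis and vertical below 0.05 rad and z of clamp_grip in the frame of press below 0.111 m and linear speed of bushing below 0.02 m/s); the robot touches nothing.
It fails at once if the bushing is forced against the press with more than 40 N while the clamp is open (contact force between bushing and press above 40 N and z of clamp_grip in the frame of press above 0.15 m).
It fails at once if the clamp loads the bushing with more than 80 N (contact force between clamp and bushing above 80 N).
It fails at once if a bystander is moved more than 20 mm (distance of any of carton, collet, spanner from where it was at the start of the episode above 0.02 m).
It also fails if it takes over 69 s, if anything falls off the work surface, if the arm or the gripper's body presses on something with over 40 N, if the wrist force passes 120 N, or if a joint passes its speed limit or range.

## Robot

A 6-joint arm with a two-finger parallel gripper is mounted at the origin on the work surface. World frame = base frame: x ahead of the robot, y to its left, z up, the work surface at z = 0. Lengths are in m, angles in rad, forces in N, time in s.
With the tool pointing down it reaches from about 0.375 to 0.75 m from the base axis. Payload 9 kg.
Tool frame: the origin (TCP) lies on the mounting face of the last link; the fingertips stand 173 mm ahead of it and the grasp point (between the pads) lies 155 mm ahead of it (tip_extent is the distance from the TCP to the fingertips, in m); z points along the fingers, y is the direction in which the jaws open and shut (so a half turn about z gives the same grasp; the last joint's range is limited). The gripper opens to 85 mm and grips with 20 to 120 N. Pads are 22 mm wide; open, the fingers measure 114 mm over their backs; the gripper's body (76 mm by 85 mm) begins 54 mm behind the grasp point. The pads swing forward as they close: fully open they stand 13 mm farther back than shut.
Start: joints at [-1.364, 0.104, 0.097, 1.564, 0, 1.353], TCP at [0.247, -0.547, 0.405] pointing down, gripper open.
Joint ranges: [-2.99, 2.99], [-0.84, 1.86], [-1.1, 1.16], [-1.84, 2.11], [-1.51, 1.56], [-3.14, 3.14]. Speed limits (rad/s): [2.22, 2.22, 2.57, 3.14, 3.14, 3.14].

## Interface

Orientations are given as a unit quaternion [x, y, z, w].
In Python, from cell import * gives the robot as it stands. Calls block until the motion is done:
- movep(position, orientation): joint-space move of the TCP to a pose.
- move_straight(position, vel=0.15, rot=None, until_force=None): straight line of the TCP; rot=None keeps the orientation; vel is the mean speed in m/s. With until_force (N) it stops when the force on the tool has changed by that much, and returns True; else False.
- set_joints(angles): joint-space move.
- open_gripper() and grab(squeeze=None): open the fingers fully, or close them until they stop; squeeze is the grip in N (None keeps the last).
- pause(seconds).
- inverse_kinematics(position, orientation): joint angles nearest the present ones, or None.
- get_state(): the state.
- capture(name): name is "scene" or "top"; returns the picture (420x560x3 uint8, red, green, blue); there is no depth.
- camera_info(name): a dict with "K" (3x3 intrinsics, pixels), "dist" ([k1, k2, p1, p2, k3] as OpenCV has them; the pictures are not rectified), "xyz" and "attitude" of the camera in the world. Camera axes: x right, y down, z forward; pixel columns grow to the right and rows downward; lengths in m; the calibration is good to about 2 mm. A picture is of the moment at which its call begins. camera_info takes no time and is no camera call.
A pose or a line that the arm cannot do raises MotionError and nothing moves.
- finish_job(): hands the job in, once; it reports no verdict.
The state is a dict: "time_s": time; "joint_pos": joint angles; "qvel": joint speeds; "joint_efforts": joint torques, N m; "tcp_pos": TCP position; "ee_rot": TCP orientation; "contact_force": force on the tool from outside, world axes, zero at the start; "moment": the same for the moment, N m; "gripper_width": finger opening in m.
Only numpy, scipy, OpenCV 4.12 (cv2) and the standard library are available. Lean on these libraries where they do the work, as an engineer would, in place of code of your own. Each camera call takes 0.05 s, during which the arm holds its last target.

## Working session

There is one attempt and no reset: what is moved stays moved. The work goes in short steps, each a Python script; the robot and the scene stay as the last script left them, time stands still between calls to the robot, and variables do not carry over. Pictures are saved under pics/ and viewed, and the job is handed in when it is done.

```bash
ls; mkdir -p pics; python3 - <<'E'
from cell import *
import cv2
for n in("scene","top"):
    im=capture(n); cv2.imwrite(f"pics/{n}0.png",im[:,:,::-1])
    print(n,camera_info(n))
print(get_state())
E
```

```text
pics
scene {'K': array([[399.29499396,   0.        , 272.37314698],
       [  0.        , 399.29499396, 207.33681485],
       [  0.        ,   0.        ,   1.        ]]), 'dist': array([-0.09116421,  0.        ,  0.        ,  0.        ,  0.        ]), 'xyz': array([1.25856665, 0.04165547, 0.55402336]), 'attitude': array([ 0.63788234,  0.62186777, -0.31606592, -0.32632642])}
top {'K': array([[540.77287026,   0.        , 276.75532944],
       [  0.        , 540.77287026, 203.89011459],
       [  0.        ,   0.        ,   1.        ]]), 'dist': array([0.01315967, 0.        , 0.        , 0.        , 0.        ]), 'xyz': array([0.43205798, 0.05955203, 1.199158  ]), 'attitude': array([ 0.70586901, -0.70312383,  0.06408919, -0.05708239])}
{'time_s': 0.1, 'joint_pos': array([-1.36372994e+00,  1.04651787e-01,  9.65364544e-02,  1.56392457e+00,
       -7.35802356e-07,  1.35307578e+00]), 'qvel': array([ 0.00038949, -0.00130789,  0.00072953, -0.00228848,  0.00019134,
       -0.00032991]), 'joint_efforts': array([ 5.62590460e-03, -5.58209145e+01,  5.04720068e+01,  1.31875242e-02,
       -3.22838359e-04, -3.12092112e-07]), 'tcp_pos': array([ 0.24725159, -0.54657352,  0.403987  ]), 'ee_rot': array([ 9.77528983e-01,  2.10800143e-01,  2.94441188e-06, -6.21782598e-04]), 'contact_force': array([ 0.03049345, -0.48667621,  0.50363581]), 'moment': array([ 0.04346465, -0.04636684, -0.00859103]), 'gripper_width': 0.08565967894752921}
```

View pics/scene0.png

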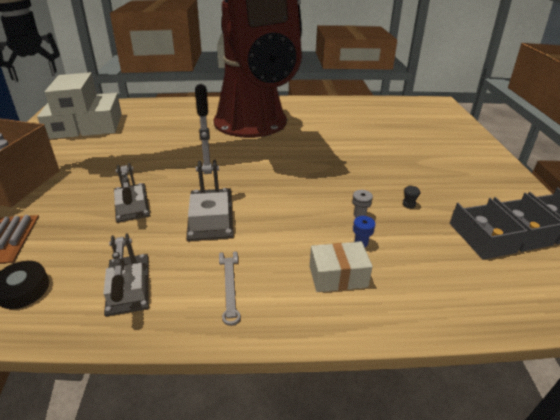

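View pics/top0.png

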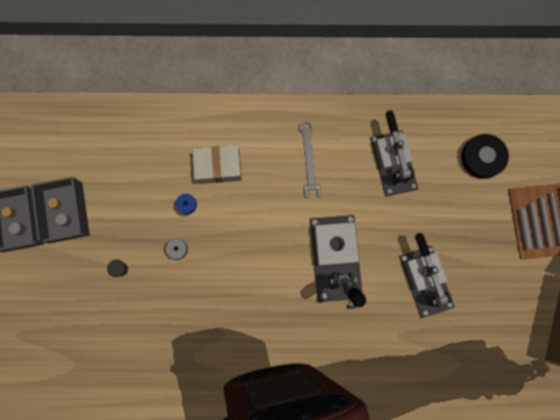

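```bash
cat > h.py <<'E'
import numpy as np, cv2
from scipy.spatial.transform import Rotation as R
from cell import *
def ray(n,u,v):
    c=camera_info(n); p=cv2.undistortPoints(np.array([[[u,v]]],float),c["K"],c["dist"])[0,0]
    d=R.from_quat(c["attitude"]).as_matrix()@np.array([p[0],p[1],1.]); return np.array(c["xyz"]),d/np.linalg.norm(d)
def onz(n,u,v,z):
    o,d=ray(n,u,v); return o+d*(z-o[2])/d[2]
def tri(a,b):
    o1,d1=ray("scene",*a);o2,d2=ray("top",*b)
    A=np.stack([d1,-d2],1);s=np.linalg.lstsq(A,o2-o1,rcond=None)[0]
    p,q=o1+s[0]*d1,o2+s[1]*d2; return (p+q)/2,np.linalg.norm(p-q)
def proj(n,P):
    c=camera_info(n);M=R.from_quat(c["attitude"]).as_matrix().T
    return cv2.projectPoints(np.array(P,float).reshape(-1,3),cv2.Rodrigues(M)[0],-M@np.array(c["xyz"]),c["K"],c["dist"])[0][:,0]
def crop(im,x0,y0,x1,y1,s,name):
    cv2.imwrite("pics/"+name,cv2.resize(im[y0:y1,x0:x1,::-1],None,fx=s,fy=s,interpolation=cv2.INTER_CUBIC))
E
python3 - <<'E'
from h import *
a=cv2.imread("pics/scene0.png")[:,:,::-1];b=cv2.imread("pics/top0.png")[:,:,::-1]
crop(b,300,205,380,315,5,"t_press.png");crop(a,175,80,245,245,3.6,"s_press.png")
crop(b,150,190,210,270,7,"t_bush.png");crop(a,340,180,430,250,6,"s_bush.png")
print(onz("top",337,243,.05),onz("top",176,249,.06),onz("top",185,204,.06),onz("top",117,268,.046))
print(tri((202,90),(357,299)))
for p in [(311,218),(354,216),(361,297),(318,301)]: print(onz("top",*p,.01))
E
```

```text
[ 0.54719822 -0.08028037  0.05      ] [0.53220905 0.26007224 0.06      ] [0.62830144 0.2442806  0.06      ] [0.49289272 0.38533565 0.046     ]
(array([ 0.43013172, -0.08587253,  0.26309957]), np.float64(0.002108479554808464))
[ 0.60667054 -0.02819228  0.01      ]
[ 0.61160765 -0.12399241  0.01      ]
[ 0.43404089 -0.13532617  0.01      ]
[ 0.42518126 -0.04191041  0.01      ]
```

```bash
python3 -c "
import cv2,numpy as np
a=cv2.imread('pics/t_press.png');b=cv2.imread('pics/s_press.png');h=max(a.shape[0],b.shape[0])
f=lambda i:cv2.copyMakeBorder(i,0,h-i.shape[0],0,0,cv2.BORDER_CONSTANT)
print(a.shape,b.shape);cv2.imwrite('pics/m1.png',np.hstack([f(a),f(b)]))"
```

```text
(550, 400, 3) (594, 252, 3)
```

View pics/m1.png

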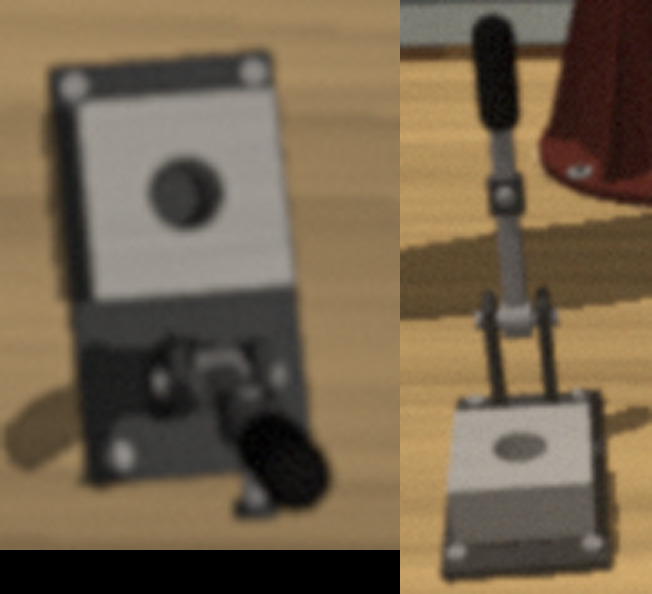

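View pics/t_bush.png

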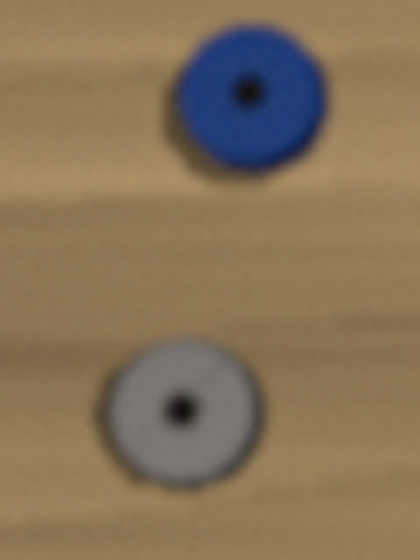

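View pics/s_bush.png

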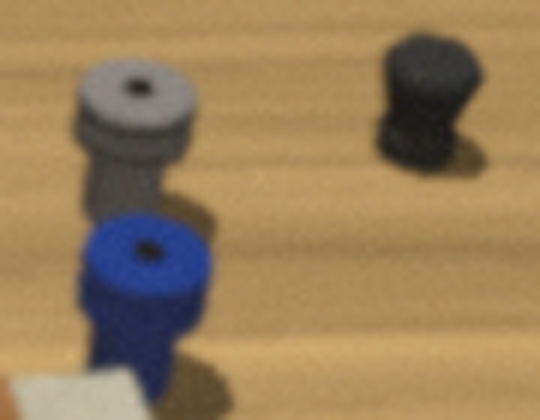

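```bash
python3 - <<'E'
from h import *
b=cv2.imread("pics/top0.png");a=cv2.imread("pics/scene0.png")
def show(im,n,pts):
    for p in pts: print(n,[int(x) for x in im[p[1],p[0]]])
hsv=cv2.cvtColor(b,cv2.COLOR_BGR2HSV);hs=cv2.cvtColor(a,cv2.COLOR_BGR2HSV)
def comp(m,u,v):
    n,l,s,c=cv2.connectedComponentsWithStats(m.astype(np.uint8));return (l==l[v,u])
# bushing
m=comp((hsv[...,1]<60)&(hsv[...,2]>75),179,245)
c=max(cv2.findContours(m.astype(np.uint8),0,1)[0],key=cv2.contourArea);(e)=cv2.fitEllipse(c);print("bush",e,onz("top",*e[0],.06))
m=comp((hsv[...,1]<60)&(hsv[...,2]>100),320,235)
cs=sorted(cv2.findContours(m.astype(np.uint8),cv2.RETR_CCOMP,1)[0],key=cv2.contourArea)[::-1]
print([cv2.contourArea(x) for x in cs[:3]])
r=cv2.minAreaRect(cs[0]);bp=cv2.boxPoints(r);P=np.array([onz("top",*p,.05) for p in bp]);print(P,np.linalg.norm(np.diff(P,axis=0),axis=1),P.mean(0))
d=np.diff(P,axis=0);print("edge ang",np.degrees(np.arctan2(d[:,1],d[:,0]))%90)
e=cv2.fitEllipse(cs[1]);print("bore",e,onz("top",*e[0],.05))
# scene
m=comp((hs[...,1]<60)&(hs[...,2]>100),200,200)
cs=sorted(cv2.findContours(m.astype(np.uint8),cv2.RETR_CCOMP,1)[0],key=cv2.contourArea)[::-1]
print([cv2.contourArea(x) for x in cs[:3]])
# bore dark in scene
g=cv2.cvtColor(a,cv2.COLOR_BGR2GRAY)[185:235,185:240]
for row in g[14:30:2]: print(row[8:48:2])
hd=proj("scene",[[.53221,.26,.06],[.547,-.0803,.05]]);print(hd)
E
```

```text
bush ((175.84201049804688, 248.43280029296875), (19.804750442504883, 21.056894302368164), 90.9118423461914) [0.53340076 0.26044549 0.06      ]
[1561.5, 184.5]
[[ 0.59619318 -0.02692913  0.05      ]
 [ 0.60624708 -0.11776229  0.05      ]
 [ 0.5080962  -0.1258715   0.05      ]
 [ 0.49838264 -0.03633764  0.05      ]] [0.09138788 0.09848531 0.09005923] [ 0.55222978 -0.07672514  0.05      ]
edge ang [6.31609182 4.72303984 6.19181802]
bore ((336.7712707519531, 243.33029174804688), (15.160058975219727, 15.65356731414795), 110.85581970214844) [ 0.54649042 -0.07978088  0.05      ]
[896.5, 70.0, 2.0]
[164 158 158 159 164 161 152 147 149 155 159 164 162 166 165 158 163 129
  44  54]
[160 161 160 161 155 114  99  94  96 104 115 151 164 165 165 163 165 130
  42  62]
[166 168 164 161 116  81  86  89  91  93  94 123 166 169 163 167 167 147
  63  64]
[162 164 162 162 108  80  86  91  92  92 101 136 164 166 167 167 166 148
  63  63]
[158 164 161 165 154 117 102 103 107 122 153 165 166 163 166 165 168 146
  49  55]
[164 161 163 165 165 164 159 158 162 166 164 165 165 167 163 168 167 149
  52  53]
[166 166 167 166 165 165 165 163 167 164 168 165 168 165 167 167 166 151
  54  48]
[160 163 162 163 166 164 166 166 161 162 162 163 164 161 157 155 155 135
  51  45]
[[361.29007264 194.0476822 ]
 [207.14453183 203.61377785]]
```

```bash
cat >> h.py <<'E'
def down(phi):  # jaws along angle phi (deg) in the world
    p=np.radians(phi);y=np.array([np.cos(p),np.sin(p),0]);z=np.array([0,0,-1.]);x=np.cross(y,z)
    return R.from_matrix(np.stack([x,y,z],1)).as_quat()
def st(s=""):
    g=get_state();print(s,round(g["time_s"],1),"tcp",np.round(g["tcp_pos"],4),"F",np.round(g["contact_force"],1),"w",round(g["gripper_width"],4));return g
E
python3 - <<'E'
from h import *
for nm,p in(("bush",[.5334,.2604,.207]),("bushhi",[.5334,.2604,.35]),("bore",[.5465,-.0798,.26]),("borehi",[.5465,-.0798,.4]),("grip",[.43,-.09,.42])):
  for phi in(0,180,4,-86,90,94,-90):
    q=inverse_kinematics(p,down(phi));print(nm,phi,None if q is None else np.round(q,2))
a=cv2.imread("pics/scene0.png");hs=cv2.cvtColor(a,cv2.COLOR_BGR2HSV)
g=cv2.cvtColor(a,cv2.COLOR_BGR2GRAY)
m=np.zeros(g.shape,np.uint8);m[196:212,197:220]=(g[196:212,197:220]<130)
M=cv2.moments(m,True);u,v=M['m10']/M['m00'],M['m01']/M['m00'];print("bore scene",u,v,onz("scene",u,v,.05))
print("bush scene",onz("scene",363,195.2,.06))
st()
E
```

```text
bush 0 [ 0.23  0.15 -0.22  1.21  0.    1.8 ]
bush 180 [ 0.23  0.15 -0.22  1.21  0.   -1.34]
bush 4 [ 0.23  0.15 -0.22  1.21  0.    1.74]
bush -86 [ 0.23  0.15 -0.22  1.21  0.   -2.98]
bush 90 [ 0.23  0.15 -0.22  1.21  0.    0.23]
bush 94 [ 0.23  0.15 -0.22  1.21  0.    0.16]
bush -90 [ 0.23  0.15 -0.22  1.21  0.   -2.91]
bushhi 0 [ 0.23  0.08 -0.03  1.46  0.    1.8 ]
bushhi 180 [ 0.23  0.08 -0.03  1.46  0.   -1.34]
bushhi 4 [ 0.23  0.08 -0.03  1.46  0.    1.74]
bushhi -86 [ 0.23  0.08 -0.03  1.46  0.   -2.98]
bushhi 90 [ 0.23  0.08 -0.03  1.46  0.    0.23]
bushhi 94 [ 0.23  0.08 -0.03  1.46  0.    0.16]
bushhi -90 [ 0.23  0.08 -0.03  1.46  0.   -2.91]
bore 0 [-0.38 -0.02 -0.29  1.3   0.    1.19]
bore 180 [-0.38 -0.02 -0.29  1.3   0.   -1.95]
bore 4 [-0.38 -0.02 -0.29  1.3   0.    1.12]
bore -86 [-0.38 -0.02 -0.29  1.3   0.    2.69]
bore 90 [-0.38 -0.02 -0.29  1.3   0.   -0.38]
bore 94 [-0.38 -0.02 -0.29  1.3   0.   -0.45]
bore -90 [-0.38 -0.02 -0.29  1.3   0.    2.76]
borehi 0 [-0.38 -0.04 -0.06  1.55  0.    1.19]
borehi 180 [-0.38 -0.04 -0.06  1.55  0.   -1.95]
borehi 4 [-0.38 -0.04 -0.06  1.55  0.    1.12]
borehi -86 [-0.38 -0.04 -0.06  1.55  0.    2.69]
borehi 90 [-0.38 -0.04 -0.06  1.55  0.   -0.38]
borehi 94 [-0.38 -0.04 -0.06  1.55  0.   -0.45]
borehi -90 [-0.38 -0.04 -0.06  1.55  0.    2.76]
grip 0 [-0.51 -0.39 -0.32  1.63  0.    1.07]
grip 180 [-0.51 -0.39 -0.32  1.63  0.   -2.08]
grip 4 [-0.51 -0.39 -0.32  1.63  0.    1.  ]
grip -86 [-0.51 -0.39 -0.32  1.63  0.    2.57]
grip 90 [-0.51 -0.39 -0.32  1.63  0.   -0.51]
grip 94 [-0.51 -0.39 -0.32  1.63  0.   -0.58]
grip -90 [-0.51 -0.39 -0.32  1.63  0.    2.64]
bore scene 207.7659574468085 203.69148936170214 [ 0.54732517 -0.07890859  0.05      ]
bush scene [0.53681979 0.26287343 0.06      ]
 0.1 tcp [ 0.2473 -0.5466  0.404 ] F [ 0.  -0.5  0.5] w 0.0857
```

```bash
python3 - <<'E'
from h import *
movep([.5334,.2604,.45],down(180)); st()
c=capture("scene");cv2.imwrite("pics/s1.png",c[:,:,::-1])
move_straight([.5345,.2612,.24],.25)
print(move_straight([.5345,.2612,.207],.08,until_force=8)); st("low")
grab(20); st("g x")
open_gripper(); st()
c=capture("top");cv2.imwrite("pics/t1.png",c[:,:,::-1])
E
```

```text
3.1 tcp [0.5337 0.2599 0.4499] F [1.2 0.4 0.5] w 0.0854
False
low 4.7 tcp [0.5343 0.2612 0.2065] F [0.5 0.2 1.4] w 0.0851
g x 5.2 tcp [0.5347 0.2613 0.2075] F [ 0.7 -0.1  3.5] w 0.0435
 5.7 tcp [0.5345 0.2612 0.2069] F [ 0.4 -0.4  0. ] w 0.0853
```

View pics/s1.png

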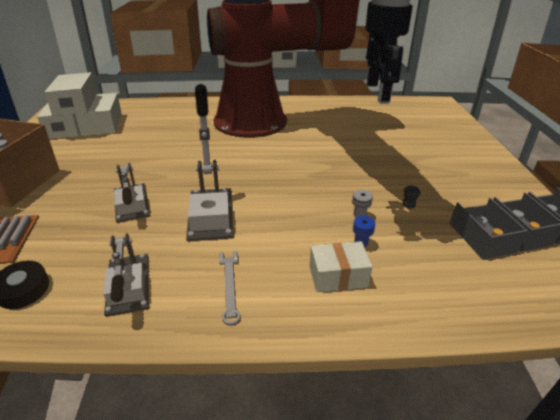

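View pics/t1.png

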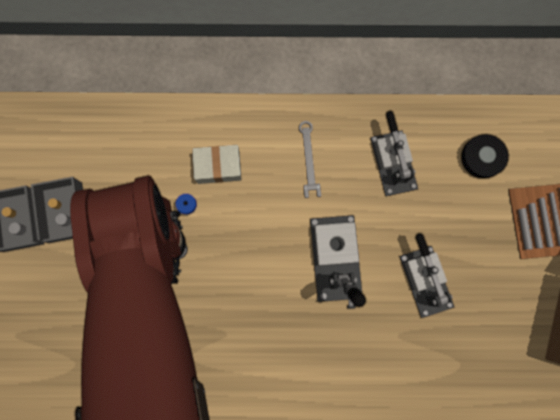

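```bash
python3 - <<'E'
from h import *
move_straight([.5345,.2612,.285],.25)
movep([.5345,.2612,.285],down(94))
print(move_straight([.5345,.2612,.207],.15,until_force=8))
grab(50); st("g y")
move_straight([.5345,.2612,.33],.2); g=st("lift")
movep([.5465,-.0798,.36],down(94)); st("hover")
for n in("scene","top"):
    c=capture(n);cv2.imwrite(f"pics/{n[0]}2.png",c[:,:,::-1])
E
```

```text
False
g y 8.7 tcp [0.5349 0.2613 0.2082] F [-0.5  0.1  5.8] w 0.042
lift 9.4 tcp [0.5342 0.2611 0.3283] F [-0.2  0.3 -4.2] w 0.0424
hover 10.7 tcp [ 0.5466 -0.0789  0.3596] F [-0.3  0.9 -3.4] w 0.0422
```

View pics/s2.png

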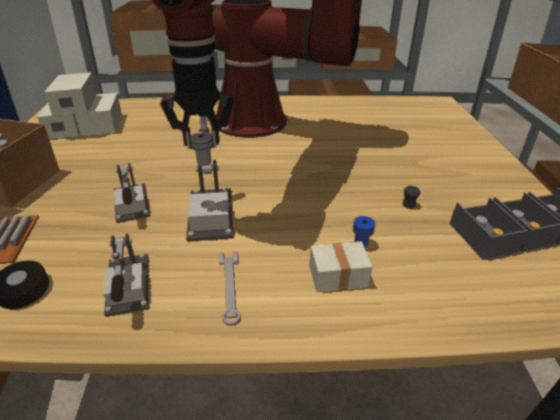

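View pics/t2.png

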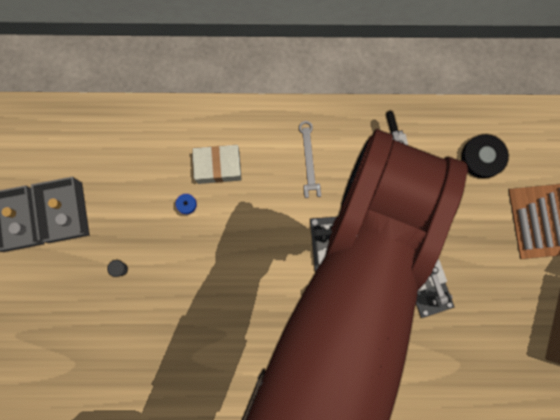

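```bash
python3 - <<'E'
from h import *
x,y=.547,-.0793
move_straight([x,y,.262],.15); st()
c=capture("scene");crop(c,140,100,260,250,4,"s3.png")
E
```

```text
11.6 tcp [ 0.5474 -0.0793  0.263 ] F [-0.2  0.  -2.7] w 0.0427
```

View pics/s3.png

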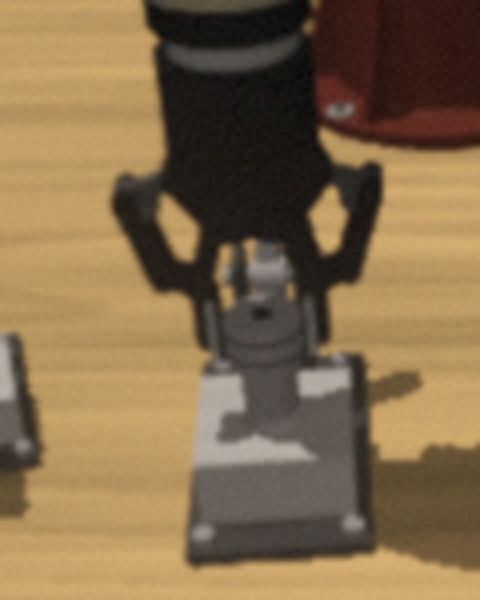

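```bash
python3 - <<'E'
from h import *
x,y=.547,-.0793
print(move_straight([x,y,.224],.03,until_force=7)); st()
E
```

```text
True
 12.7 tcp [ 0.547  -0.0793  0.2294] F [ 0.2 -0.8  4.2] w 0.0424
```

```bash
python3 - <<'E'
from h import *
x,y=.547,-.0793
open_gripper(); pause(.3); st()
move_straight([x,y,.33],.2); st()
move_straight([x+.12,y+.02,.42],.3)
for n in("scene","top"):
    c=capture(n);cv2.imwrite(f"pics/{n[0]}4.png",c[:,:,::-1])
    crop(c,*((140,70,260,250,3.3,"s4c.png") if n=="scene" else (290,190,390,320,4,"t4c.png")))
E
```

```text
13.4 tcp [ 0.5465 -0.0791  0.2285] F [ 0.4  0.2 -1. ] w 0.0852
 14.1 tcp [ 0.5468 -0.0793  0.3289] F [-0.2  0.9 -0.3] w 0.0851
```

View pics/s4c.png

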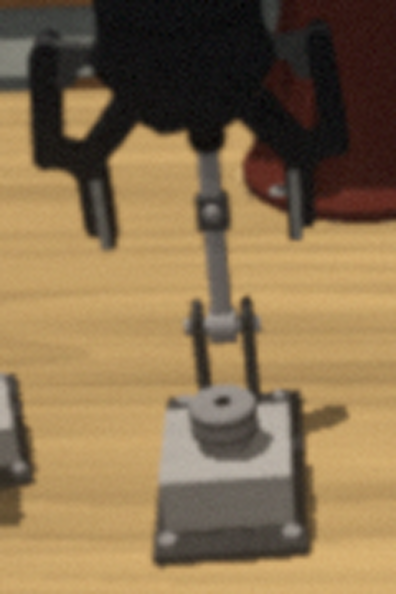

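View pics/t4.png

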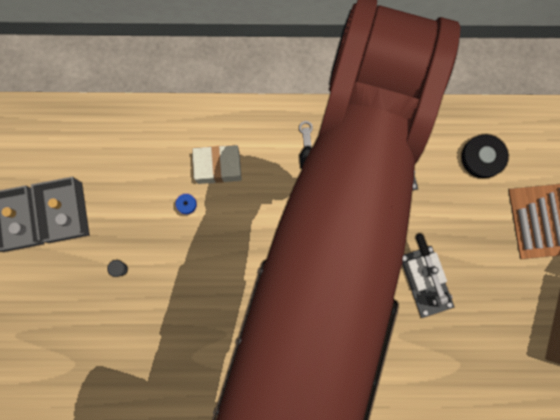

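```bash
cat >> h.py <<'E'
A=np.radians(4.1);U=np.array([np.cos(A),np.sin(A),0]);B=np.array([.547,-.0793,0]);H=B-.08*U+np.array([0,0,.092])
def cl(u,z): # TCP from distance along arm direction from hinge and tip height
    p=H+u*U;return [p[0],p[1],z+.173]
E
python3 - <<'E'
from h import *
q=down(94)
print(H,cl(-.082,.345),cl(-.082,.24))
for p in(cl(-.082,.345),cl(-.082,.24)):print(inverse_kinematics(p,q))
grab(20)
st()
try:
    movep([.60,-.07,.53],q);movep(cl(-.082,.345),q);st("behind hi")
    c=capture("scene");crop(c,140,0,260,200,3,"s5.png")
except Exception as e:print(e)
E
```

```text
[ 0.46720474 -0.0850198   0.092     ] [np.float64(0.3854145931651871), np.float64(-0.09088258598189512), 0.518] [np.float64(0.3854145931651871), np.float64(-0.09088258598189512), 0.413]
[-0.56500355 -0.44739328 -0.18569931  1.83249029  0.         -0.63481672]
[-0.56500355 -0.52893932 -0.43990811  1.65982754  0.         -0.63481672]
 15.8 tcp [ 0.667  -0.0593  0.42  ] F [ 0.3 -0.5 -0.5] w 0.0003
behind hi 17.2 tcp [ 0.3861 -0.0911  0.5176] F [0.3 1.1 0.3] w 0.0002
```

View pics/s5.png

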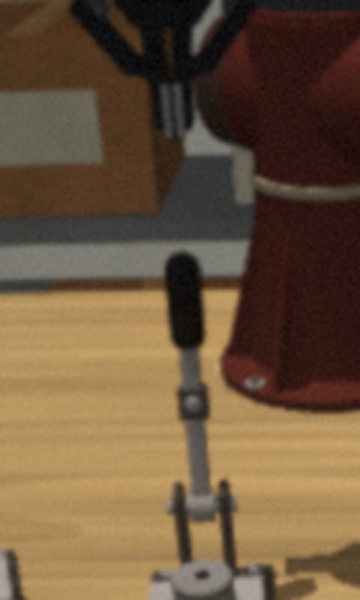

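```bash
python3 - <<'E'
from h import *
print(move_straight(cl(-.082,.24),.12,until_force=6)); st("down")
for th in (1.65,1.45,1.25,1.05,.85,.65,.5):
    u=.155*np.cos(th)-.024*np.sin(th); z=.092+.155*np.sin(th)+.013*np.cos(th)
    r=move_straight(cl(u,min(z,.24)),.1,until_force=18); st(f"{th} {r}")
    if r: break
c=capture("scene");crop(c,140,70,260,250,3.3,"s6.png")
E
```

```text
False
down 18.3 tcp [ 0.3856 -0.0909  0.4137] F [-0.5 -0.1  0.1] w 0.0001
1.65 False 18.9 tcp [ 0.4311 -0.0876  0.4131] F [-0.4  0.9  0.2] w 0.0
1.45 False 19.4 tcp [ 0.4618 -0.0854  0.4129] F [ 0.2 -0.5 -0.3] w 0.0002
1.25 False 19.8 tcp [ 0.4929 -0.0831  0.413 ] F [ 0.9 -0.2 -0. ] w -0.0002
1.05 False 20.3 tcp [ 0.523 -0.081  0.406] F [-0.7 -0.2 -0.5] w -0.0
0.85 False 20.8 tcp [ 0.551  -0.079   0.3902] F [0.2 0.7 0.3] w -0.0001
0.65 False 21.2 tcp [ 0.5756 -0.0772  0.3693] F [ 0.1 -0.8  0.6] w 0.0001
0.5 False 21.6 tcp [ 0.5912 -0.0761  0.3506] F [ 0.4 -0.8  0.4] w 0.0
```

View pics/s6.png

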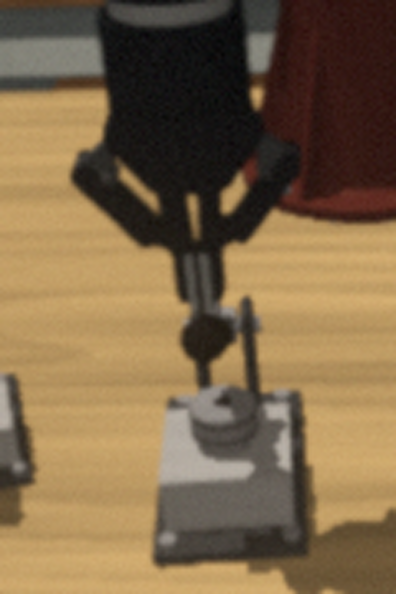

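```bash
python3 - <<'E'
from h import *
th=.5
print(proj("scene",H+.188*(np.cos(th)*U+np.array([0,0,np.sin(th)]))), 205/3.3+140,337/3.3+70)
q=down(94)
move_straight(cl(.125,.20),.15)
move_straight(cl(.155,.20),.15)
for n in("scene","top"):
    c=capture(n);crop(c,*((140,70,260,250,3.3,"s7.png") if n=="scene" else (290,130,390,320,3,"t7.png")))
st()
r=move_straight(cl(.157,.135),.06,until_force=6); st(r)
c=capture("scene");crop(c,140,70,260,250,3.3,"s8.png")
E
python3 -c "
import cv2,numpy as np
cv2.imwrite('pics/m7.png',np.hstack([cv2.imread('pics/s7.png'),cv2.imread('pics/s8.png')]))"
```

```text
[[199.40855057 171.34730595]] 202.12121212121212 172.12121212121212
 22.4 tcp [ 0.6214 -0.0739  0.3726] F [-0.3 -0.  -0.2] w -0.0001
False 23.7 tcp [ 0.6239 -0.0738  0.3084] F [-0.1 -0.4 -0.1] w -0.0003
```

View pics/m7.png

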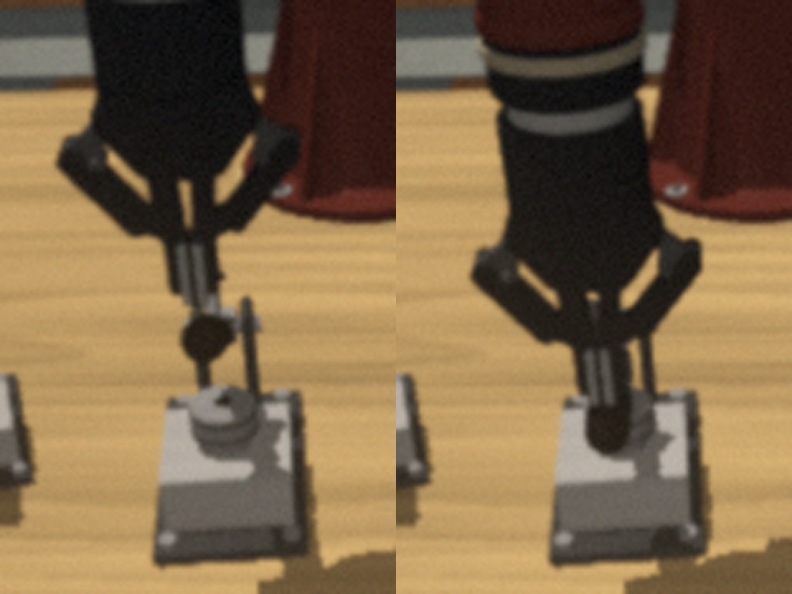

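```bash
python3 - <<'E'
from h import *
d=np.array([0,.0045,0])
move_straight(np.array(cl(.155,.16))+d*.0,.15)
move_straight(np.array(cl(.155,.16))+d,.1)
pause(.2);f0=st()["contact_force"][2]
r=move_straight(np.array(cl(.16,.09))+d,.025,until_force=6); st(r)
c=capture("scene");crop(c,140,70,260,250,3.3,"s9.png")
E
```

```text
24.5 tcp [ 0.6217 -0.0694  0.3327] F [ 0.2 -0.3 -1.4] w 0.0005
True 26.4 tcp [ 0.6257 -0.0692  0.2791] F [1.4 0.4 2.7] w 0.0001
```

View pics/s9.png

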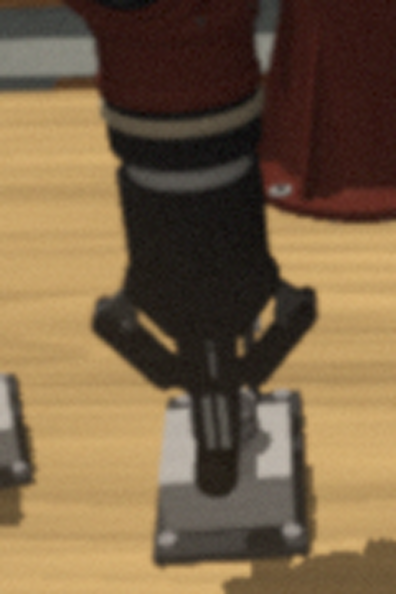

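```bash
python3 - <<'E'
from h import *
g=get_state();p=np.array(g["tcp_pos"]);z=.279
for i in range(40):
    z-=.001
    r=move_straight([p[0],p[1],z],.01,until_force=14)
    g=get_state();F=g["contact_force"][2]
    print(round(z,4),round(g["tcp_pos"][2],4),round(F,1),r)
    if F>17 or z<.252: break
st()
E
```

```text
0.278 0.2787 6.7 False
0.277 0.2779 6.9 False
0.276 0.277 8.3 False
0.275 0.2761 8.9 False
0.274 0.2752 9.3 False
0.273 0.2743 8.7 False
0.272 0.2734 10.1 False
0.271 0.2725 10.6 False
0.27 0.2716 11.9 False
0.269 0.2707 12.7 False
0.268 0.2699 12.7 False
0.267 0.269 14.1 False
0.266 0.2682 15.5 False
0.265 0.2674 15.7 False
0.264 0.2665 17.5 False
 30.2 tcp [ 0.6262 -0.0692  0.2665] F [-4.   1.9 17.5] w -0.0004
```

```bash
python3 - <<'E'
from h import *
c=capture("scene");crop(c,150,130,250,250,5,"s10.png")
c=capture("top");crop(c,290,130,390,320,3,"t10.png")
print(get_state()["contact_force"],get_state()["moment"])
E
```

```text
[-4.44307724  1.96074123 17.64863054] [ 0.31850138  0.91308332 -0.02921611]
```

View pics/s10.png

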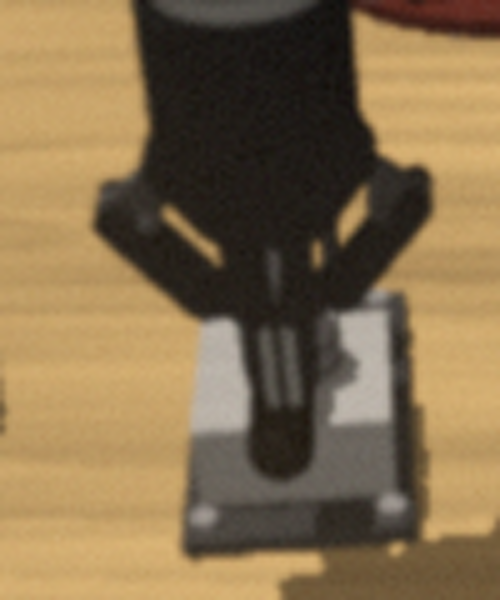

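```bash
python3 - <<'E'
from h import *
g=get_state();p=np.array(g["tcp_pos"]);z=.264
for i in range(30):
    z-=.0005
    r=move_straight([.6257,-.0692,z],.006,until_force=9)
    g=get_state();F=g["contact_force"][2]
    print(round(z,4),round(g["tcp_pos"][2],4),np.round(g["contact_force"],1),r)
    if F>23.5: break
E
```

```text
0.2635 0.2662 [-4.7  2.4 18.1] False
0.263 0.2658 [-5.   2.5 18.5] False
0.2625 0.2654 [-4.8  1.6 20.4] False
0.262 0.2651 [-6.1  2.8 21. ] False
0.2615 0.2649 [-6.9  2.8 22.9] False
0.261 0.2647 [-7.4  2.8 25.7] False
```

```bash
python3 - <<'E'
from h import *
for i in range(3):
    pause(.3);st()
z=.261
for i in range(3):
    z-=.0005
    r=move_straight([.6257,-.0692,z],.006,until_force=6); g=st(f"{z:.4f} {r}")
    if g["contact_force"][2]>28: break
for i in range(3):
    pause(.3);st()
E
```

```text
32.1 tcp [ 0.6262 -0.0692  0.2648] F [-7.8  2.6 25.8] w 0.0001
 32.4 tcp [ 0.6262 -0.0692  0.2647] F [-7.4  3.4 25.2] w 0.0
 32.7 tcp [ 0.6262 -0.0692  0.2647] F [-8.6  2.3 25.8] w 0.0001
0.2605 False 33.0 tcp [ 0.6262 -0.0692  0.2646] F [-8.   2.8 27.5] w -0.0001
0.2600 False 33.2 tcp [ 0.6262 -0.0692  0.2644] F [-10.7   3.2  30.1] w -0.0004
 33.5 tcp [ 0.6262 -0.0692  0.2644] F [-9.3  3.2 28.7] w 0.0001
 33.8 tcp [ 0.6262 -0.0692  0.2644] F [-9.6  2.4 30.1] w 0.0003
 34.1 tcp [ 0.6262 -0.0692  0.2644] F [-9.5  3.  30. ] w -0.0001
```

```bash
python3 - <<'E'
from h import *
move_straight([.6257,-.0692,.36],.12); st()
movep([.50,.18,.45],down(94)); st()
for n in("scene","top"):
    c=capture(n);cv2.imwrite(f"pics/{n[0]}11.png",c[:,:,::-1]);crop(c,*((160,150,250,250,6,"s11c.png") if n=="scene" else (290,190,390,320,4,"t11c.png")))
E
```

```text
35.1 tcp [ 0.6255 -0.0692  0.3588] F [0.2 0.  0.1] w -0.0
 36.2 tcp [0.5005 0.1793 0.4492] F [ 0.7 -0.9  0.2] w -0.0001
```

View pics/s11c.png

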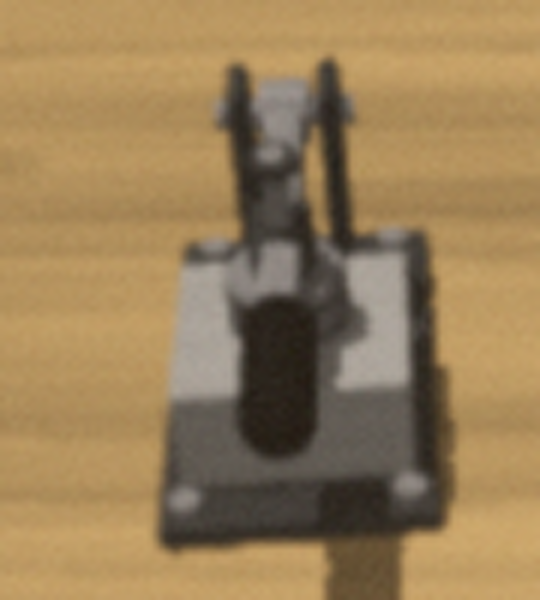

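View pics/t11.png

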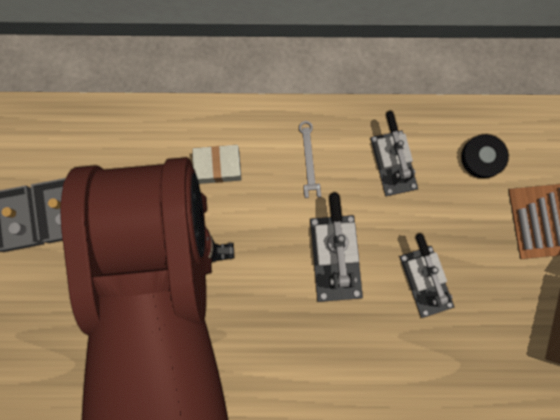

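```bash
python3 - <<'E'
from h import *
im=cv2.imread("pics/s11.png");
for pr,col in((0,(0,255,0)),(.007,(0,0,255))):
    big=cv2.resize(im[150:250,160:250],None,fx=6,fy=6,interpolation=cv2.INTER_CUBIC)
    t=np.linspace(0,2*np.pi,60)
    for z in(.05+pr,.074+pr):
        P=np.stack([.547+.022*np.cos(t),-.0793+.022*np.sin(t),0*t+z],1)
        q=((proj("scene",P)-[160,150]+.5)*6).astype(int)
        cv2.polylines(big,[q.reshape(-1,1,2)],True,col,1)
    cv2.imwrite(f"pics/o{int(pr*1000)}.png",big)
cv2.imwrite("pics/o.png",np.hstack([cv2.imread(f"pics/o{k}.png")[:420,:400] for k in(0,7)]))
E
```

View pics/o.png

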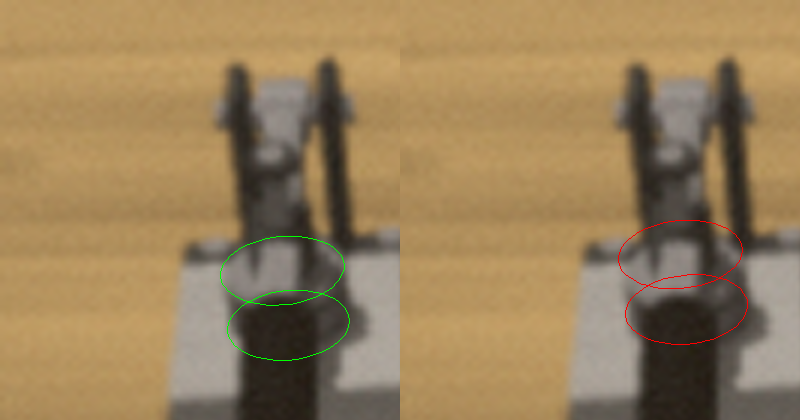

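```bash
python3 - <<'E'
from h import *
st(); finish_job()
E
```

```text
36.3 tcp [0.5007 0.179  0.4491] F [ 1.  -0.4  0.4] w 0.0002
the job is handed in; nothing more can be done
```

The bushing is driven home in the bore with the clamp left closed over it, and the job was handed in at about 36 s of the 69 s allowed. No verdict is reported.

- **Placing:** I centred the bushing by gripping it in two directions, then lowered it into the largest press until a 7 N force stop. It came to rest on the seat about 8 mm proud, and I let go. The camera showed it upright with the clamp still open.
- **Pressing:** I swung the clamp over with closed fingers and leaned on the grip. The force rose from about 6 N to 17 N over the drive. That is somewhat above the stated 9–14 N, probably because the fingers dragged sideways on the grip. The arm then stopped hard, and I held about 25 N for 0.9 s and then 30 N for 0.9 s.
- **Final checks:** After backing off, the force reading was near zero. The head's outline in the scene picture matched the home position and not one 7 mm proud. The grip's axis was about 79 mm above the bench, which is 1 mm under the stated 80–104 mm and within calibration error.
- **Disagreements:** My model of the clamp's grip was about 5 mm off sideways, as seen in the picture, and I corrected that before pressing. The two cameras also differed by 2–4 mm on the bushing's position.
- **Bystanders:** The spanner and carton look unmoved in the last picture, by eye. The collet was hidden by the arm there, but it was in its place in the pictures taken after the bushing was lifted away.

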